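# Fit the retaining ring on the idler shaft

### The arm

A 6-joint arm with a two-finger parallel gripper is mounted at the origin on the work surface. World frame = base frame: x ahead of the robot, y to its left, z up, the work surface at z = 0. Lengths are in m, angles in rad, forces in N, time in s.
With the tool pointing down it reaches from about 0.3 to 0.875 m from the base axis. Payload 6.4 kg.
Tool frame: the origin (TCP) lies at the very end of the fingers, on their centre line; the grasp point (between the pads) lies 19 mm behind it; z points along the fingers, y is the line along which they close (so a half turn about z gives the same grasp; the last joint's range is limited). The gripper opens to 85 mm and grips with 20 to 120 N. Pads are 22 mm wide; open, the fingers measure 114 mm over their backs; the gripper's body (76 mm by 85 mm) begins 54 mm behind the grasp point. The pads swing forward as they close: fully open they stand 13 mm farther back than shut.
Start: joints at [-1.453, 0.181, 1.607, -0, 1.354, -0.206], TCP at [0.183, -0.545, 0.231] pointing down, gripper open.
Joint ranges: [-2.99, 2.99], [-0.89, 2.07], [0.3, 2.58], [-1.14, 4.28], [0, 2.63], [-3.12, 3.12]. Speed limits (rad/s): [2.57, 2.57, 3.01, 3.14, 3.14, 3.14].

### API

Orientations are given as a unit quaternion [w, x, y, z].
In Python, from station import monitor, imaging, job, recognise, spot_point gives the robot as it stands.
- The arm moves only by the tool servo_tool, never from a script. Its argument "plan" is one flat list of numbers, 6 for each row, row after row: the shift along the tool's x, y, z in m, then the turn, a rotation vector about the tool's x, y, z in degrees. In form: [x, y, z, wx, wy, wz, x, y, z, wx, wy, wz, ...]. A call has 1 to 12 rows; each row is the pose to reach, as a shift and turn from the pose commanded when the call began, along the tool's axes at that moment; what a row does not reach only later rows make up. A row lasts 1/8 s, in which the tool goes at most 62.5 mm and 10.7 degrees, less where a joint would pass 70% of its speed; a pose out of reach is approached as far as the arm can. A call with a gripper value outside its range is refused whole. "hand" is the closure in counts, from 0 (fully open) to 255 (shut), set as the call begins (left out, the last holds). The fingers move at their own pace and stop on an object; the grip force is fixed at half the most. Time passes only in rows, so rows that repeat a pose let the fingers close. It gives the time, the measured TCP pose, the force, the opening and the grip force at its end, in the units of the state.
- monitor.sense(): the state, without advancing time (a new reading comes with each control period).
- imaging.get_image(name): name is "scene" or "side" or "wrist"; returns a dict with "pixels" (480x640x3 uint8, blue, green, red), "camera_matrix" (3x3 intrinsics, pixels), "D" ([k1, k2, p1, p2, k3] as OpenCV has them; the pictures are not rectified), "view" (4x4, takes a point from world to camera coordinates); the wrist camera has in their place "mount" (4x4, takes a point from camera to tool coordinates, whose origin is the TCP and whose axes are the flange's). Camera axes: x right, y down, z forward; pixel columns grow to the right and rows downward; lengths in m; the calibration is good to about 2 mm. A picture is of the moment at which its call begins: read the wrist's pose just before it. There is no depth.
- job.hand_in(): hands the job in; it is judged then, once.
Trained networks look in a picture, given as the dict that the camera call returned (one of the last four; its "shot" number tells which), for a name from the list of things; names that differ only in an ending like _2 or _b are one class to them, and where a whole thing is asked for, a point or a joint stands for the part that bears it (a point fixed in the world has none). Each returns a list of dicts, best first, with "p" (0 to 1); they miss things now and then, are a little off and sometimes report something else, mostly with a low value. They report only what shows in the picture. A call takes as long as a camera call.
- recognise(name, picture): "rect" ([centre column, centre row, width, height] in pixels, round what is visible of it).
- spot_point(name, picture): "location" ([row, column] in pixels: a listed point, or the origin of a listed thing).
The state is a dict: "time": time; "joint_positions": joint angles; "joint_vel": joint speeds; "joint_efforts": joint torques, N m; "position": TCP position; "tcp_rot": TCP orientation; "force": force on the tool from outside, world axes, zero at the start; "torque": the same for the moment, N m; "grip_width": finger opening in m; "gripper_force": force on a finger pad.
Only numpy, scipy, OpenCV 4.12 (cv2) and the standard library are available. Lean on these libraries where they do the work, as an engineer would, in place of code of your own. Each camera call takes 0.05 s, during which the arm holds its last target. There are 200 camera calls.

### The job

Fit the retaining ring to the idler's shaft: take the ring pliers out of the tool block, pick the ring off the kit board with the plier tips in its two eyes, spread it just enough to pass over the shaft end (overspread, it is spoilt), bring it down gently until it lies on the brass spacer, and let it contract into the groove there, level and fully home. Then stand the pliers back upright in their pocket in the tool block. Keep the fingers off the ring, press nothing hard, and leave the other things on the bench where they are.

Things in the scene. Friction and masses are not known exactly. Their poses are not given: they have to be found in the camera images.
- toolblock: Oak tool block, fixed, 130 x 84 x 60 mm (x, y, z). Origin: centre of its underside, on the bench (z = 0). Pliers' pocket in its middle: a slot 11 mm wide along x, 48 mm long along y, flat floor 12 mm up, flared over the top 14 mm to about 28 mm wide at the mouth (60 mm up). Stubby chisels and an awl stand 48 mm either side of the pocket along x, handle tops 102 mm up.
- pliers: External-ring pliers (squeezing the red handles spreads the tips) standing upright on their tips in the pocket, 160 mm tall, about 170 g. Origin: midway between the lower ends of the tips; z up along the pliers, y across to the left handle. 20 mm thick (x) at the grips, 8 mm at the jaws. Pivot 66 mm up.
- grip_left (a point): Widest place of the bowed left (+y) grip, on its outer face, 128 mm up: squeeze the grips there. 62 mm across the grips there when free, 62*cos(q) - 124*sin(q) mm at lever angle q. The spring pushes each grip out with 13 N free, 15 N at 57 mm, 24 N at 33 mm (the spread ring adds 12 N): how far the gripper closes sets the spread.
- tip_left (a point): Lower end of the pliers' +y tip: a round-ended pin 4 mm thick, 7.5 mm long below the 7 x 8 mm jaw end. The tips' centres are 19*cos(q) + 132*sin(q) mm apart at lever angle q: 19 mm free, 24 mm with the grips 57 mm across, 48 mm with the grips 33 mm across. They stay 128 to 130 mm below the grips' widest place.
- tip_right (a point): Lower end of the pliers' -y tip, likewise.
- pliers_left (a joint): Angle q of the left lever (rad): 0 free, grows as the handles are squeezed, at most 0.34.
- pliers_right (a joint): Angle q of the right lever, likewise; the two move alike when squeezed evenly.
- kitboard: Plywood kit board, fixed, 200 x 120 mm, edge strips along its long (x) sides, its floor 9 to 17 mm over the bench. Origin: its centre, 9 mm below that floor. 25 mm along +x a round plinth (68 mm across, top 15 mm above the origin) with a 53 mm boss (3 mm higher) and a 7 mm wide nose towards +x carries the ring; a bar carries the lugs' outer ends; 6 mm of free depth beneath the eyes. A small bearing and a key lie at its -x end.
- ring: Black spring-steel retaining ring lying flat round the boss with up to 2 mm of play, nose between its lugs; 4 mm thick, 38 g, inner diameter 56.4 mm, outer 68.4 mm, two 13 mm square lugs at the gap. Origin: centre of the relaxed ring, at its underside; x points to the gap, z up. It bends at the back and springs shut by itself.
- eye_left (a point): Centre of the +y eye (through hole 7 mm wide) at the lug's upper face; in the relaxed ring's frame at x = +37, y = +12 mm. The ring clears the 60 mm shaft with the eye centres 38 mm apart; at 46 mm it has 1.2 mm of room all round, and the shaft's axis then belongs 34 mm behind the line through the eyes. Beyond 56 mm it is overspread.
- eye_right (a point): Centre of the -y eye, likewise, at x = +37, y = -12 mm when relaxed. Each eye is pulled inward with 6 N relaxed, 11 N at 46 mm. Pins have play in the eyes and everything gives a little under load: the eyes are some 5 to 10 mm closer together than the formula says of the tips (about 44 mm with the gripper 27 mm open), so go by the eyes.
- ring_left (a joint): Opening of the ring's left half (rad): 0 relaxed, about 0.11 just passes the shaft, 0.18 with the eyes 46 mm apart, more than 0.27 overspread.
- ring_right (a joint): Opening of the ring's right half, likewise.
- idler: Belt idler, fixed: aluminium pulley 131 mm across on a steel shaft, upright on a 150 mm square plywood cradle 18 to 30 mm high. Origin: on the shaft's axis, 18 mm below the cradle's top; z up. Pulley top 66 mm above it; brass spacer up to 76 mm; groove (56 mm diameter) 76 to 82 mm; 60 mm land 81.5 to 86 mm; end chamfered to 51 mm diameter at 92 mm.
- shaft_end (a point): Centre of the shaft's end face, on the axis, 92 mm above the idler's origin.
- spacer: Brass spacer sleeve round the shaft, 68 mm outer diameter, 10 mm high, fixed on the idler. Origin: centre of its underside, 66 mm above the idler's origin. Its top face is the groove's lower side.
- bearing: Small loose bearing, 47 mm across, 14 mm high: to be left alone. Origin: centre of its underside.
- shaft_key: Loose steel key, 30 x 10 x 8 mm: to be left alone. Origin: centre of its underside.
- screwdriver: Screwdriver with orange handle: to be left alone. Origin: centre of its underside.
- rule: Folded yellow rule, 235 mm: to be left alone. Origin: centre of its underside.
- glue: White glue bottle, 150 mm tall: to be left alone. Origin: centre of its underside.
- pencil: Red carpenter's pencil: to be left alone. Origin: centre of its underside.

How it is judged:
By the outcome, as a careful person would: the job done as asked, in the order asked, and still so for the second after the job is handed in, with the robot touching nothing.
It also fails if it takes over 70 s, if anything falls off the work surface, if the arm or the gripper's body presses on something with over 40 N, if the wrist force passes 120 N, or if a joint passes its speed limit or range.

## Working session

There is one attempt and no reset: what is moved stays moved. The work goes in short steps, Python scripts to look and compute and a tool call to move; the robot and the scene stay as the last step left them, time stands still between calls to the robot, and variables do not carry over. Pictures are saved under pics/ and viewed, at most 10 in all, crops included, and the job is handed in when it is done.

Besides the shell and the picture viewer there is one more tool, called after "Emit:" in YAML: its name, and indented under it one key for each argument. servo_tool: Moves the arm, as the interface text tells. Its arguments: {"type":"object","properties":{"plan":{"type":"array","items":{"type":"number"}},"hand":{"type":"number"}},"required":["plan"]}

```bash
mkdir -p pics; cat > h.py <<'E'
import numpy as np, cv2
from station import monitor, imaging, job, recognise, spot_point
from scipy.spatial.transform import Rotation as R
def pose():
    s=monitor.sense(); q=s["tcp_rot"]; T=np.eye(4)
    T[:3,:3]=R.from_quat([q[1],q[2],q[3],q[0]]).as_matrix(); T[:3,3]=s["position"]; return T
def shot(n):
    T=pose(); im=imaging.get_image(n)
    V=np.array(im["view"]) if "view" in im else np.linalg.inv(T@np.array(im["mount"]))
    return im,V
def ray(im,V,u,v):
    p=cv2.undistortPoints(np.array([[[u,v]]],float),np.array(im["camera_matrix"],float),np.array(im["D"],float))[0,0]
    C=np.linalg.inv(V); return C[:3,3], C[:3,:3]@np.array([p[0],p[1],1])
def onz(im,V,u,v,z):
    c,d=ray(im,V,u,v); return c+d*(z-c[2])/d[2]
def tri(obs):
    A=np.zeros((3,3));b=np.zeros(3)
    for c,d in obs:
        d=d/np.linalg.norm(d);P=np.eye(3)-np.outer(d,d);A+=P;b+=P@c
    return np.linalg.solve(A,b)
def proj(im,V,p):
    r,_=cv2.Rodrigues(V[:3,:3]); return cv2.projectPoints(np.array(p,float).reshape(-1,1,3),r,V[:3,3],np.array(im["camera_matrix"],float),np.array(im["D"],float))[0][:,0]
E
python3 - <<'E'
from h import *
print(monitor.sense())
S={n:shot(n) for n in("scene","side","wrist")}
for n,(im,V) in S.items():
    cv2.imwrite(f"pics/{n}0.png",im["pixels"]); print(n,np.linalg.inv(V)[:3,3].round(3))
for k in["toolblock","pliers","grip_left","tip_left","kitboard","ring","eye_left","eye_right","idler","shaft_end","spacer","bearing","glue","screwdriver","rule","pencil"]:
    o=[];
    for n,(im,V) in S.items():
        r=spot_point(k,im)
        if r:
            v,u=r[0]["location"]; print(k,n,round(r[0]["p"],2),round(u),round(v),end="; ")
            if r[0]["p"]>.3 and n!="wrist": o.append(ray(im,V,u,v))
    print(tri(o).round(4) if len(o)>1 else "")
print(np.array(S["wrist"][0]["mount"]).round(3))
E
```

```text
{'time': 0.0, 'joint_positions': array([-1.45332058e+00,  1.81565230e-01,  1.60804208e+00,  1.03742399e-06,
        1.35380176e+00, -2.06293600e-01]), 'joint_vel': array([ 0.00198276,  0.00161388,  0.00231643,  0.00108623,  0.00093589,
       -0.0002704 ]), 'joint_efforts': array([-1.18265685e-03, -4.44876838e+01, -3.51332545e+01, -5.61769502e-04,
        9.19668353e-03, -1.40336894e-05]), 'position': array([ 0.18288371, -0.5445373 ,  0.2303541 ]), 'tcp_rot': array([-9.07291264e-04,  9.86924878e-01,  1.61178348e-01,  4.08252836e-05]), 'force': array([ 0.35105563, -0.50071393,  0.44805915]), 'torque': array([-0.05103719, -0.01981184, -0.03073013]), 'gripper_force': 0.0, 'grip_width': 0.08551801071752117}
scene [ 1.247 -0.654  1.467]
side [0.174 0.803 0.877]
wrist [ 0.259 -0.52   0.373]
toolblock scene 0.71 356 183; toolblock side 0.65 390 226; [0.4938 0.1046 0.2463]
pliers scene 0.75 226 293; pliers side 0.63 388 222; [ 0.4919 -0.2669  0.0184]
grip_left scene 0.68 223 268; grip_left side 0.58 385 187; [ 0.5017 -0.2547  0.146 ]
tip_left scene 0.68 222 299; tip_left side 0.46 386 221; [
[... 342 characters left out ...]
er scene 0.78 291 246; 
shaft_end scene 0.96 291 228; shaft_end side 0.91 350 255; [ 0.5039 -0.0133  0.0911]
spacer scene 0.71 364 195; spacer side 0.64 412 192; [0.5129 0.0585 0.2913]
bearing scene 0.6 353 164; bearing side 0.57 311 397; [0.4316 0.3398 0.0247]
glue scene 0.61 394 162; glue side 0.68 241 436; [0.518  0.4576 0.0056]
screwdriver scene 0.63 367 259; screwdriver side 0.6 258 292; [ 0.6994  0.1101 -0.0084]
rule scene 0.67 170 334; rule side 0.61 412 191; [ 0.4787 -0.4605  0.0129]
pencil scene 0.57 318 307; pencil side 0.52 299 240; [ 0.7014 -0.1098 -0.0044]
[[-0.    -0.949 -0.315  0.08 ]
 [ 1.    -0.    -0.     0.   ]
 [-0.    -0.315  0.949 -0.142]
 [ 0.     0.     0.     1.   ]]
```

View pics/scene0.png

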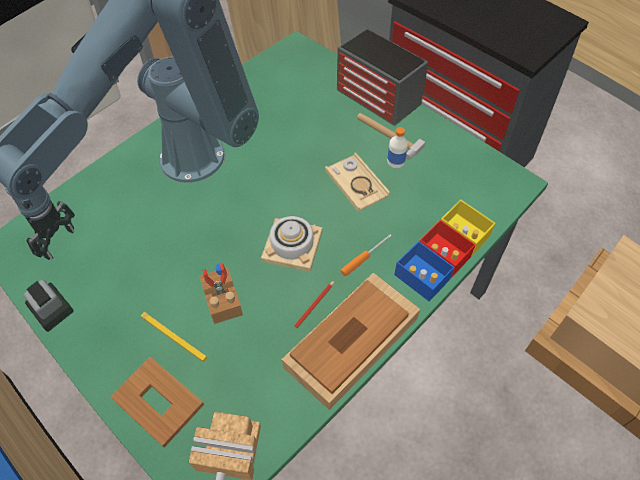

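View pics/side0.png

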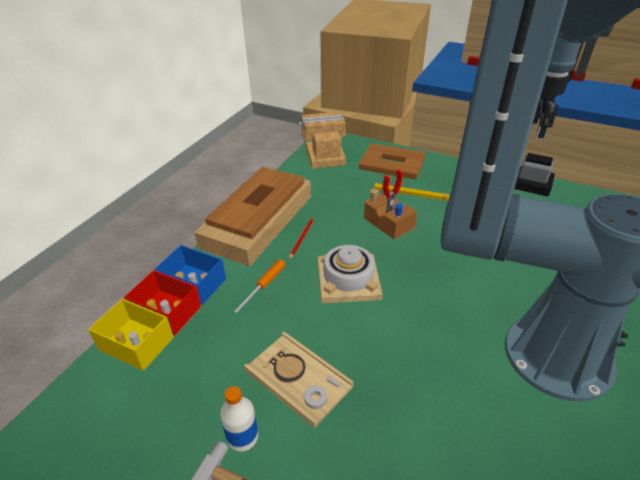

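Emit:
servo_tool:
  plan: [0.386, -0.169, -0.09, 0, 0, 0, 0.386, -0.169, -0.09, 0, 0, 0, 0.386, -0.169, -0.09, 0, 0, 0, 0.386, -0.169, -0.09, 0, 0, 0, 0.386, -0.169, -0.09, 0, 0, 0, 0.386, -0.169, -0.09, 0, 0, 0, 0.386, -0.169, -0.09, 0, 0, 0, 0.386, -0.169, -0.09, 0, 0, 0, 0.386, -0.169, -0.09, 0, 0, 0, 0.386, -0.169, -0.09, 0, 0, 0]
  hand: 0

```text
time: 3.8
position: [0.4942, -0.263, 0.3208]
tcp_rot: [-0.0, 0.987, 0.16, -0.0]
force: [0.2, -0.2, 0.1]
grip_width: 0.0854
gripper_force: 0.0
```

```bash
python3 - <<'E'
from h import *
T=pose(); print(T.round(3))
im,V=shot("wrist"); cv2.imwrite("pics/w1.png",im["pixels"])
for k in["toolblock","pliers","grip_left","tip_left","tip_right"]:
    for r in spot_point(k,im)[:2]: v,u=r["location"]; print(k,round(r["p"],2),round(u),round(v),onz(im,V,u,v,{"toolblock":0,"grip_left":.14}.get(k,.012)).round(4))
E
```

```text
[[ 0.949  0.317 -0.001  0.494]
 [ 0.317 -0.949  0.    -0.263]
 [-0.001 -0.001 -1.     0.321]
 [ 0.     0.     0.     1.   ]]
toolblock 0.79 343 183 [ 0.4959 -0.2873  0.    ]
pliers 0.92 342 185 [ 0.4962 -0.2855  0.012 ]
grip_left 0.86 321 189 [ 0.5091 -0.2575  0.14  ]
tip_left 0.75 336 177 [ 0.5019 -0.2757  0.012 ]
tip_right 0.76 349 192 [ 0.4904 -0.2948  0.012 ]
```

View pics/w1.png

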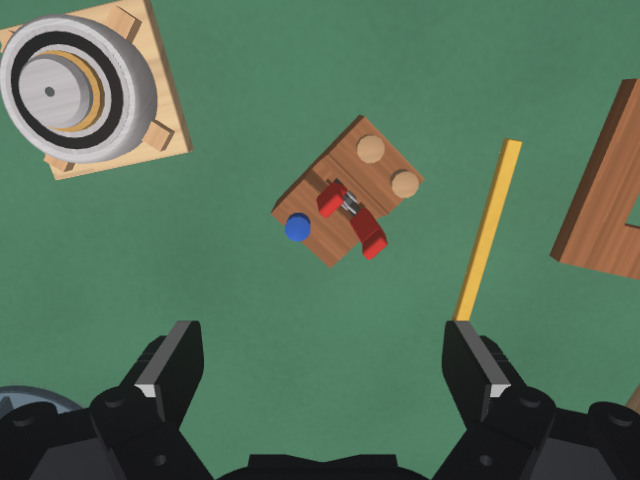

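```bash
python3 - <<'E'
from h import *
im,V=shot("wrist")
P=np.array([onz(im,V,u,v,.06)[:2] for u,v in[(362,115),(424,180),(331,267),(272,210)]])
print(P.round(4),P.mean(0).round(4)); 
for a,b in((0,1),(3,2),(1,2),(0,3)):
    d=P[b]-P[a]; print(np.linalg.norm(d).round(4),np.degrees(np.arctan2(d[1],d[0])).round(1))
for k in["grip_left"]:
    for n in("scene","side"):
        i2,V2=shot(n); print(n,[ (r["p"],r["location"],onz(i2,V2,r["location"][1],r["location"][0],.14).round(4)) for r in spot_point(k,i2)[:2]])
g=[onz(im,V,u,v,.172) for u,v in[(330,200),(374,245)]]; print(g)
E
```

```text
[[ 0.5718 -0.2759]
 [ 0.5341 -0.3537]
 [ 0.4197 -0.2975]
 [ 0.4587 -0.2224]] [ 0.4961 -0.2873]
0.0865 -115.8
0.0846 -117.5
0.1275 153.8
0.1251 154.7
scene [(0.62, [267.2, 221.7], array([ 0.488 , -0.2554,  0.14  ])), (0.31, [334.5, 173.1], array([ 0.5493, -0.4727,  0.14  ]))]
side [(0.72, [188.2, 385.2], array([ 0.5053, -0.2553,  0.14  ]))]
[array([ 0.50993789, -0.26361124,  0.172     ]), array([ 0.48818627, -0.30522558,  0.172     ])]
```

Emit:
servo_tool:
  plan: [-0.0045, 0.022, 0.09, 0, 0, 45, -0.0045, 0.022, 0.09, 0, 0, 45, -0.0045, 0.022, 0.09, 0, 0, 45, -0.0045, 0.022, 0.09, 0, 0, 45, -0.0045, 0.022, 0.09, 0, 0, 45, -0.0045, 0.022, 0.09, 0, 0, 45]

```text
time: 5.1
position: [0.4979, -0.2844, 0.2314]
tcp_rot: [0.0, 0.974, -0.227, 0.0]
force: [0.6, 0.7, 1.1]
grip_width: 0.0852
gripper_force: 0.0
```

```bash
python3 - <<'E'
from h import *
T=pose(); print(T.round(3),monitor.sense()["joint_positions"].round(2))
im,V=shot("wrist"); cv2.imwrite("pics/w2.png",im["pixels"])
for k in["toolblock","pliers","grip_left","tip_left","tip_right"]:
    for r in spot_point(k,im)[:2]: v,u=r["location"]; print(k,round(r["p"],2),round(u),round(v),onz(im,V,u,v,{"toolblock":0,"grip_left":.14}.get(k,.012)).round(4))
E
```

```text
[[ 0.897 -0.443  0.     0.498]
 [-0.443 -0.897 -0.    -0.284]
 [ 0.     0.    -1.     0.231]
 [ 0.     0.     0.     1.   ]] [-0.73  0.18  1.61 -0.    1.35  1.3 ]
toolblock 0.59 326 197 [ 0.4952 -0.2871  0.    ]
pliers 0.73 326 200 [ 0.4955 -0.2874  0.012 ]
grip_left 0.74 273 245 [ 0.5109 -0.2593  0.14  ]
tip_left 0.64 314 200 [ 0.4998 -0.2774  0.012 ]
tip_right 0.89 337 201 [ 0.4899 -0.2954  0.012 ]
```

View pics/w2.png

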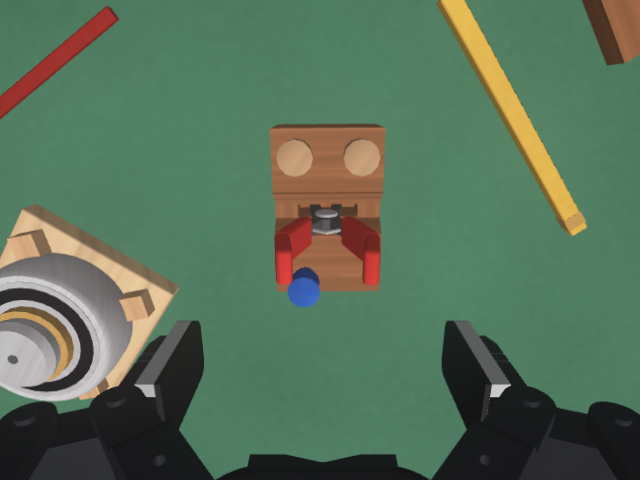

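Emit:
servo_tool:
  plan: [0, 0.003, 0.03, 0, 0, 0, 0, 0.003, 0.06, 0, 0, 0, 0, 0.003, 0.09, 0, 0, 0, 0, 0.003, 0.115, 0, 0, 0, 0, 0.003, 0.115, 0, 0, 0, 0, 0.003, 0.115, 0, 0, 0]

```text
time: 6.15
position: [0.4971, -0.2875, 0.1174]
tcp_rot: [0.0, 0.974, -0.229, 0.001]
force: [0.7, 0.1, 0.7]
grip_width: 0.0852
gripper_force: 0.0
```

Emit:
servo_tool:
  plan: [0, 0, 0, 0, 0, 0, 0, 0, 0, 0, 0, 0, 0, 0, 0, 0, 0, 0, 0, 0, 0, 0, 0, 0, 0, 0, 0, 0, 0, 0]
  hand: 84

```text
time: 6.78
position: [0.4979, -0.2885, 0.1189]
tcp_rot: [0.001, 0.973, -0.229, 0.002]
force: [-1.1, -0.1, 8.2]
grip_width: 0.0574
gripper_force: 13.1
```

Emit:
servo_tool:
  plan: [0, 0, -0.01, 0, 0, 0, 0, 0, -0.03, 0, 0, 0, 0, 0, -0.055, 0, 0, 0, 0, 0, -0.085, 0, 0, 0, 0, 0, -0.12, 0, 0, 0, 0, 0, -0.155, 0, 0, 0, 0, 0, -0.16, 0, 0, 0, 0, 0, -0.16, 0, 0, 0]

```text
time: 7.78
position: [0.4962, -0.2868, 0.2756]
tcp_rot: [-0.0, 0.973, -0.229, -0.0]
force: [0.2, -0.3, -1.9]
grip_width: 0.0574
gripper_force: 13.7
```

```bash
python3 - <<'E'
from h import *
T=pose(); print(T.round(4))
im,V=shot("wrist"); cv2.imwrite("pics/w3.png",im["pixels"])
S={n:shot(n) for n in("scene","side")}; S["wrist"]=(im,V)
for k in["grip_left","tip_left","tip_right","pliers"]:
    o=[]
    for n,(i,v_) in S.items():
        for r in spot_point(k,i)[:1]:
            v,u=r["location"]; print(k,n,round(r["p"],2),round(u),round(v)); o.append(ray(i,v_,u,v))
    if len(o)>1: p=tri(o); print(p.round(4),"tool",(T[:3,:3].T@(p-T[:3,3])).round(4))
E
```

```text
[[ 8.954e-01 -4.453e-01 -5.000e-04  4.962e-01]
 [-4.453e-01 -8.954e-01  5.000e-04 -2.868e-01]
 [-7.000e-04 -2.000e-04 -1.000e+00  2.756e-01]
 [ 0.000e+00  0.000e+00  0.000e+00  1.000e+00]]
grip_left scene 0.54 214 236
grip_left side 0.77 390 135
grip_left wrist 0.68 237 360
[ 0.5045 -0.2597  0.2989] tool [-0.0047 -0.028  -0.0233]
tip_left scene 0.54 219 268
tip_left side 0.72 391 177
tip_left wrist 0.79 304 241
[ 0.4992 -0.2729  0.1667] tool [-0.0035 -0.0137  0.1089]
tip_right scene 0.49 335 175
tip_right wrist 0.62 342 241
[ 0.8275 -0.3344  0.92  ] tool [ 0.3174 -0.105  -0.6446]
pliers scene 0.72 214 270
pliers side 0.84 396 176
pliers wrist 0.94 324 240
[ 0.491  -0.2854  0.1628] tool [-0.0052  0.0011  0.1127]
```

View pics/w3.png

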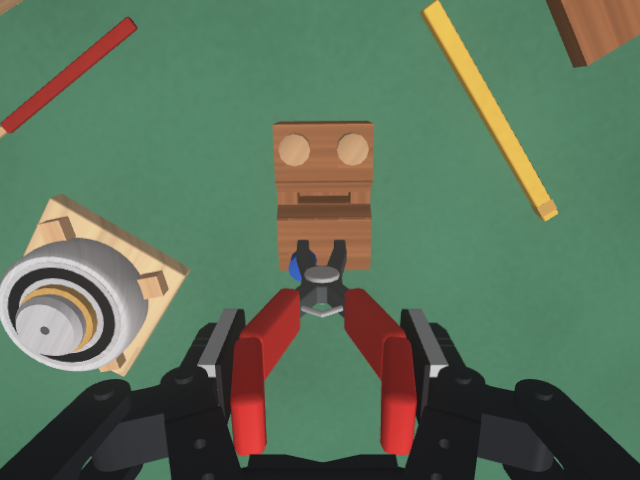

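Emit:
servo_tool:
  plan: [-0.008, -0.021, 0, 0, 0, 0, -0.025, -0.064, 0, 0, 0, 0, -0.046, -0.117, 0, 0, 0, 0, -0.069, -0.174, 0, 0, 0, 0, -0.092, -0.233, 0, 0, 0, 0, -0.116, -0.292, 0, 0, 0, 0, -0.139, -0.35, 0, 0, 0, 0, -0.162, -0.409, 0, 0, 0, 0, -0.183, -0.462, 0, 0, 0, 0, -0.2, -0.504, 0, 0, 0, 0, -0.21, -0.531, 0, 0, 0, 0, -0.21, -0.531, 0, 0, 0, 0]

```text
time: 10.02
position: [0.5437, 0.2847, 0.2761]
tcp_rot: [-0.0, 0.974, -0.227, -0.0]
force: [-1.0, -1.0, -2.2]
grip_width: 0.0574
gripper_force: 13.7
```

```bash
cat > look.py <<'E'
from h import *
import sys
def go(keys,name=None,cams=("scene","side","wrist")):
    T=pose(); print(T[:3].round(4).tolist())
    S={n:shot(n) for n in cams}
    if name: cv2.imwrite(f"pics/{name}.png",S["wrist"][0]["pixels"])
    out={}
    for k in keys:
        o=[];t=""
        for n,(i,v_) in S.items():
            for r in spot_point(k,i)[:1]:
                v,u=r["location"]; t+=f" {n} {r['p']:.2f} ({u:.0f},{v:.0f})"
                if r["p"]>.4: o.append(ray(i,v_,u,v))
        if len(o)>1: p=tri(o); out[k]=p; t+=f" {p.round(4)} tool {(T[:3,:3].T@(p-T[:3,3])).round(4)}"
        print(k,t)
    return T,S,out
E
python3 - <<'E'
from look import *
T,S,o=go(["tip_left","tip_right","pliers","ring","eye_left","eye_right","kitboard"],"w4")
im,V=S["wrist"]
for z in(.019,.023,.027):
    P=[]
    for k in("eye_left","eye_right","ring"):
        r=spot_point(k,im)
        if r: v,u=r[0]["location"]; P.append(onz(im,V,u,v,z if k!="ring" else z-.004))
    print(z,np.round(P,4).tolist(),np.linalg.norm(P[0]-P[1]))
E
```

```text
[[0.8971, -0.4419, -0.0005, 0.5437], [-0.4419, -0.8971, 0.0005, 0.2847], [-0.0007, -0.0002, -1.0, 0.2761]]
tip_left  scene 0.65 (372,158) wrist 0.74 (306,241) [0.547  0.2882 0.1816] tool [ 0.0015 -0.0046  0.0945]
tip_right  scene 0.69 (368,161) side 0.85 (276,308) wrist 0.69 (341,240) [0.5393 0.2737 0.1728] tool [0.001  0.0118 0.1033]
pliers  scene 0.85 (368,158) side 0.96 (275,312) wrist 0.96 (324,241) [0.537  0.2835 0.1713] tool [-0.0054  0.004   0.1048]
ring  scene 0.71 (290,246) side 0.76 (289,368) wrist 0.71 (303,241) [ 0.4853  0.2033 -0.1078] tool [-0.0162  0.0989  0.3839]
eye_left  scene 0.50 (372,188) side 0.65 (273,358) wrist 0.58 (309,191) [0.5482 0.2956 0.0313] tool [-0.0006 -0.0117  0.2448]
eye_right  scene 0.41 (366,192) side 0.70 (280,354) wrist 0.93 (335,187) [0.542  0.2737 0.0262] tool [0.0035 0.0106 0.2498]
kitboard  scene 0.72 (382,124) side 0.70 (297,379) wrist 0.77 (331,244) [0.4829 0.3543 0.1458] tool [-0.0852 -0.0355  0.1304]
0.019 [[0.5483, 0.2936, 0.019], [0.5411, 0.2688, 0.019], [0.5046, 0.323, 0.015]] 0.02589835892756695
0.023 [[0.549, 0.2931, 0.023], [0.5418, 0.2685, 0.023], [0.5057, 0.3222, 0.019]] 0.02563906456017111
0.027 [[0.5497, 0.2927, 0.027], [0.5426, 0.2683, 0.027], [0.5068, 0.3214, 0.023]] 0.02537977019277527
```

View pics/w4.png

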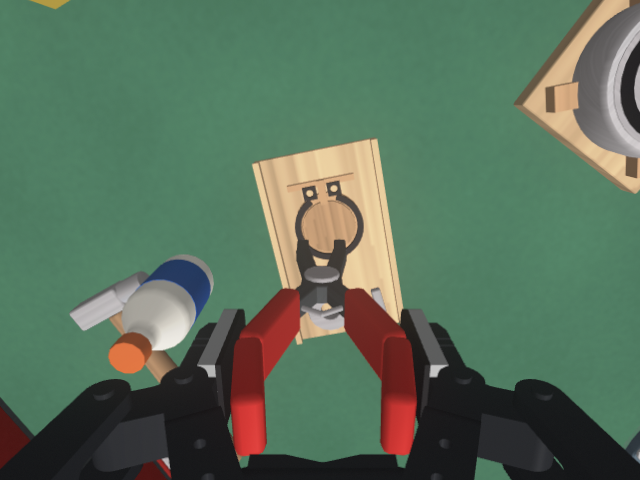

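```bash
python3 - <<'E'
from h import *
T=pose();im,V=shot("wrist")
for u,v in((306,241),(341,240)):
    p=onz(im,V,u,v,T[2,3]-.106); print((T[:3,:3].T@(p-T[:3,3])).round(4))
# refine eyes on image: crop
x=im["pixels"][165:225,285:365]; cv2.imwrite("pics/c4.png",cv2.resize(x,None,fx=8,fy=8,interpolation=cv2.INTER_CUBIC))
E
```

```text
[-0.0018 -0.0095  0.106 ]
[-0.0011  0.0124  0.106 ]
```

View pics/c4.png

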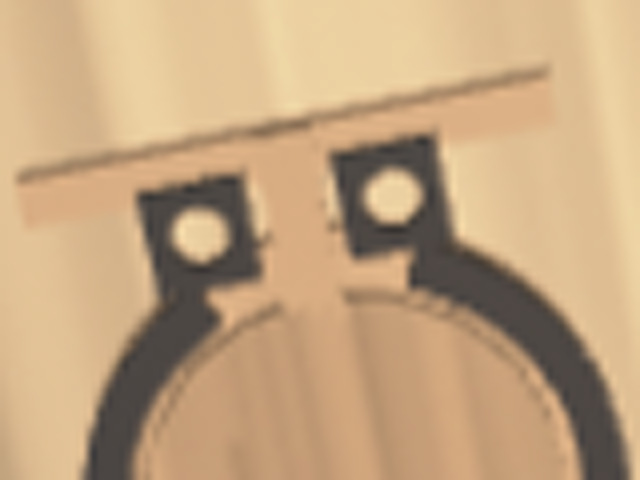

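Emit:
servo_tool:
  plan: [0.0015, 0.001, 0.03, 0, 0, -4, 0.0015, 0.001, 0.06, 0, 0, -8, 0.0015, 0.001, 0.09, 0, 0, -12, 0.0015, 0.001, 0.115, 0, 0, -12, 0.0015, 0.001, 0.12, 0, 0, -12, 0.0015, 0.001, 0.12, 0, 0, -12, 0.0015, 0.001, 0.12, 0, 0, -12]

```text
time: 12.6
position: [0.5468, 0.2806, 0.1579]
tcp_rot: [-0.001, 0.992, -0.126, 0.001]
force: [0.6, 0.9, -1.6]
grip_width: 0.0575
gripper_force: 13.7
```

```bash
python3 - <<'E'
from look import *
T,S,o=go(["tip_left","tip_right","eye_left","eye_right"],None)
im,V=S["wrist"]
print(proj(im,V,[T[:3,3]+T[:3,:3]@np.array([-.0015,.0015,.106])]))
x=im["pixels"][170:270,255:390]; cv2.imwrite("pics/c5.png",cv2.resize(x,None,fx=5.9,fy=5.9,interpolation=cv2.INTER_CUBIC))
E
```

```text
[[0.9684, -0.2495, 0.0024, 0.5468], [-0.2495, -0.9684, 0.0007, 0.2806], [0.0022, -0.0013, -1.0, 0.1579]]
tip_left  scene 0.60 (371,187) side 0.76 (270,351) wrist 0.68 (303,241) [0.55   0.2917 0.0495] tool [ 1.000e-04 -1.140e-02  1.084e-01]
tip_right  scene 0.61 (366,185) side 0.81 (278,342) wrist 0.95 (337,241) [0.5435 0.2738 0.0625] tool [-0.0018  0.0075  0.0953]
eye_left  scene 0.55 (370,189) side 0.69 (277,354) wrist 0.84 (302,229) [0.5456 0.2899 0.0339] tool [-0.0037 -0.0085  0.124 ]
eye_right  scene 0.49 (364,194) side 0.58 (282,354) wrist 0.88 (336,228) [0.5399 0.2711 0.0191] tool [-0.0046  0.0111  0.1387]
[[323.54372976 240.20268107]]
```

View pics/c5.png

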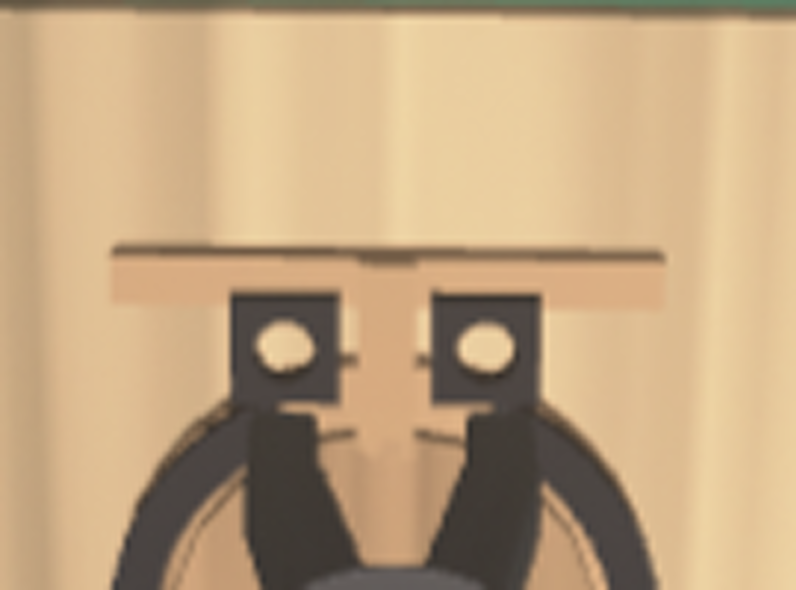

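```bash
python3 - <<'E'
from h import *
T=pose();im,V=shot("wrist"); f=lambda p:(T[:3,:3].T@(p-T[:3,3])).round(4)
print(f(onz(im,V,303.1,240.7,T[2,3]-.106)),f(onz(im,V,340.3,240.7,T[2,3]-.106)))
for z in(.019,.022,.025,.028):
    a,b=[f(onz(im,V,u,228.8,z)) for u in(303.3,337.4)]; print(z,(a+b)/2,b[1]-a[1])
E
```

```text
[-0.0017 -0.0114  0.106 ] [-0.0017  0.0119  0.106 ]
0.019 [-0.0033  -0.00075  0.1372 ] 0.0237
0.022 [-0.0024  -0.00075  0.1342 ] 0.0235
0.025 [-0.0015 -0.0007  0.1312] 0.0232
0.028 [-0.0006 -0.0007  0.1282] 0.023
```

Emit:
servo_tool:
  plan: [-0.0007, -0.001, 0.01, 0, 0, 0, -0.0007, -0.001, 0.02, 0, 0, 0, -0.0007, -0.001, 0.022, 0, 0, 0, -0.0007, -0.001, 0.022, 0, 0, 0]

```text
time: 13.9
position: [0.5452, 0.2814, 0.1338]
tcp_rot: [0.0, 0.992, -0.126, -0.0]
force: [-0.5, 0.2, -1.4]
grip_width: 0.0578
gripper_force: 13.7
```

```bash
python3 - <<'E'
from look import *
T,S,o=go(["tip_left","tip_right","eye_left","eye_right"],None)
im,V=S["wrist"]
a=cv2.resize(im["pixels"][190:260,275:370],None,fx=6,fy=6,interpolation=cv2.INTER_CUBIC)
i=S["side"][0]["pixels"][310:380,240:335];b=cv2.resize(i,(570,420),interpolation=cv2.INTER_CUBIC)
cv2.imwrite("pics/c6.png",cv2.resize(np.hstack([a,b]),None,fx=.7,fy=.7))
E
```

```text
[[0.9684, -0.2495, -0.0009, 0.5452], [-0.2495, -0.9684, -0.0002, 0.2814], [-0.0008, 0.0005, -1.0, 0.1338]]
tip_left  scene 0.63 (369,189) side 0.74 (272,359) wrist 0.62 (304,239) [0.5453 0.2933 0.0269] tool [-0.0028 -0.0116  0.1069]
tip_right  scene 0.69 (360,186) side 0.84 (281,350) [0.5287 0.2752 0.0459] tool [-0.0144  0.0101  0.0879]
eye_left  scene 0.47 (369,189) side 0.63 (273,360) wrist 0.63 (301,239) [0.5445 0.2946 0.0257] tool [-0.004  -0.0127  0.1081]
eye_right  scene 0.40 (362,191) side 0.41 (282,350) wrist 0.55 (339,236) [0.5421 0.2687 0.0275] tool [0.0002 0.0131 0.1062]
```

View pics/c6.png

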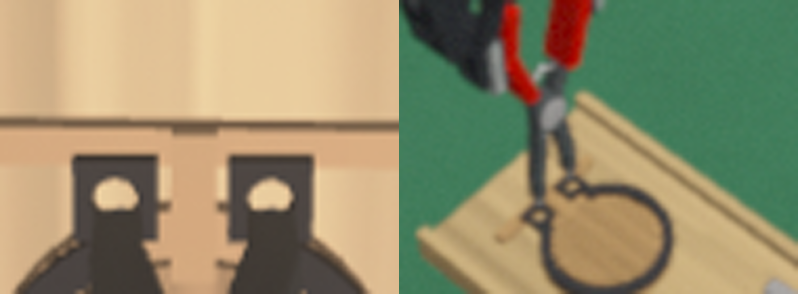

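Emit:
servo_tool:
  plan: [0.0003, 0, 0.002, 0, 0, 0, 0.0003, 0, 0.004, 0, 0, 0, 0.0003, 0, 0.006, 0, 0, 0, 0.0003, 0, 0.008, 0, 0, 0, 0.0003, 0, 0.008, 0, 0, 0]

```text
time: 15.28
position: [0.5456, 0.2813, 0.126]
tcp_rot: [0.0, 0.992, -0.126, -0.0]
force: [1.0, 0.2, -2.3]
grip_width: 0.0574
gripper_force: 13.7
```

Emit:
servo_tool:
  plan: [0, 0, 0.0015, 0, 0, 0, 0, 0, 0.003, 0, 0, 0, 0, 0, 0.004, 0, 0, 0, 0, 0, 0.004, 0, 0, 0]

```text
time: 15.78
position: [0.5457, 0.2814, 0.1222]
tcp_rot: [0.0, 0.992, -0.126, -0.0]
force: [-0.6, 0.2, -1.5]
grip_width: 0.0575
gripper_force: 13.7
```

```bash
python3 - <<'E'
from look import *
T,S,o=go(["eye_left","eye_right"],None,("side","wrist"))
im,V=S["wrist"]
a=cv2.resize(im["pixels"][190:260,275:370],None,fx=6,fy=6,interpolation=cv2.INTER_CUBIC)
i=S["side"][0]["pixels"][320:380,240:321];b=cv2.resize(i,(570,420),interpolation=cv2.INTER_CUBIC)
cv2.imwrite("pics/c7.png",cv2.resize(np.hstack([a,b]),None,fx=.7,fy=.7))
E
```

```text
[[0.9684, -0.2495, -0.0001, 0.5457], [-0.2495, -0.9684, -0.0, 0.2814], [-0.0001, 0.0001, -1.0, 0.1222]]
eye_left  wrist 0.81 (299,243)
eye_right  side 0.44 (281,352) wrist 0.60 (338,245) [0.5406 0.2709 0.0234] tool [-0.0024  0.0114  0.0988]
```

View pics/c7.png

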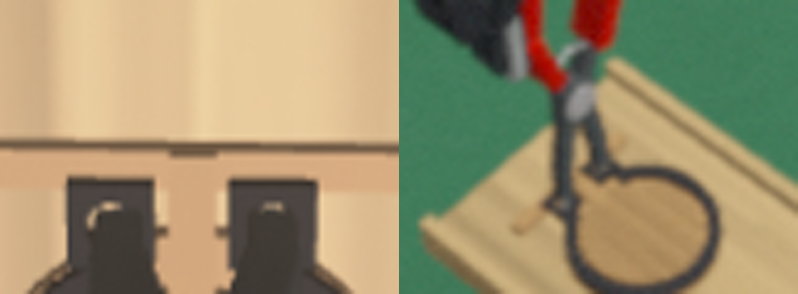

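Emit:
servo_tool:
  plan: [0, 0, 0.0005, 0, 0, 0, 0, 0, 0.001, 0, 0, 0, 0, 0, 0.001, 0, 0, 0]

```text
time: 16.45
position: [0.5457, 0.2814, 0.1212]
tcp_rot: [0.0, 0.992, -0.126, -0.0]
force: [-0.6, 0.7, -2.3]
grip_width: 0.057
gripper_force: 13.7
```

Emit:
servo_tool:
  plan: [0, 0, 0.0005, 0, 0, 0, 0, 0, 0.001, 0, 0, 0, 0, 0, 0.001, 0, 0, 0]

```text
time: 16.82
position: [0.5459, 0.2814, 0.1204]
tcp_rot: [-0.0, 0.992, -0.126, 0.0]
force: [-0.2, 0.7, 0.4]
grip_width: 0.0576
gripper_force: 13.8
```

Emit:
servo_tool:
  plan: [0, 0, 0.0005, 0, 0, 0, 0, 0, 0.0005, 0, 0, 0]

```text
time: 17.08
position: [0.5462, 0.2814, 0.1203]
tcp_rot: [-0.0, 0.992, -0.126, 0.0]
force: [-0.6, -0.0, 2.0]
grip_width: 0.0575
gripper_force: 14.2
```

Emit:
servo_tool:
  plan: [0, 0, -0.001, 0, 0, 0, 0, 0, -0.002, 0, 0, 0, 0, 0, -0.002, 0, 0, 0]
  hand: 112

```text
time: 17.45
position: [0.5464, 0.2819, 0.1226]
tcp_rot: [-0.001, 0.992, -0.126, 0.001]
force: [0.6, 1.2, 6.2]
grip_width: 0.0485
gripper_force: 24.0
```

Emit:
servo_tool:
  plan: [0, 0, -0.002, 0, 0, 0, 0, 0, -0.003, 0, 0, 0, 0, 0, -0.003, 0, 0, 0]
  hand: 142

```text
time: 17.82
position: [0.5457, 0.2813, 0.1245]
tcp_rot: [0.0, 0.992, -0.126, -0.0]
force: [0.8, 1.2, 1.6]
grip_width: 0.0385
gripper_force: 28.6
```

Emit:
servo_tool:
  plan: [0, 0, -0.001, 0, 0, 0, 0, 0, -0.002, 0, 0, 0, 0, 0, -0.002, 0, 0, 0]
  hand: 172

```text
time: 18.2
position: [0.545, 0.281, 0.126]
tcp_rot: [0.001, 0.992, -0.126, -0.001]
force: [0.1, 0.6, -1.7]
grip_width: 0.0281
gripper_force: 33.8
```

```bash
python3 - <<'E'
from look import *
T,S,o=go(["eye_left","eye_right","tip_left","tip_right","ring"],None)
im,V=S["wrist"]
for k in("eye","tip"):
    P=[]
    for s in("_left","_right"):
        r=spot_point(k+s,im)
        if r: v,u=r[0]["location"]; P.append(onz(im,V,u,v,.022))
    if len(P)==2: print(k,np.round(P,4).tolist(),np.linalg.norm(P[0]-P[1]).round(4))
# dark mask print of ring region, coarse
g=im["pixels"][215:285,255:385].max(2)<95
for r in g[::3]: print("".join("#" if x else "." for x in r[::2]))
E
```

```text
[[0.9684, -0.2495, -0.0019, 0.545], [-0.2495, -0.9684, -0.0008, 0.281], [-0.0016, 0.0013, -1.0, 0.126]]
eye_left  scene 0.35 (376,188) wrist 0.60 (283,242)
eye_right  scene 0.69 (356,184) side 0.60 (284,351) wrist 0.82 (353,243) [0.5268 0.2672 0.0419] tool [-0.0141  0.0179  0.0841]
tip_left  scene 0.59 (371,189) side 0.58 (269,368) wrist 0.76 (282,238) [0.546  0.3071 0.0143] tool [-0.0054 -0.0256  0.1117]
tip_right  scene 0.50 (361,193) side 0.66 (286,350) wrist 0.60 (360,236) [0.5366 0.2602 0.0246] tool [-0.0028  0.0221  0.1014]
ring  scene 0.60 (360,184) side 0.81 (289,367) wrist 0.29 (93,321) [0.5066 0.2931 0.0212] tool [-0.0401 -0.0022  0.1048]
eye [[0.5492, 0.3046, 0.022], [0.5379, 0.2627, 0.022]] 0.0433
tip [[0.5521, 0.3045, 0.022], [0.5411, 0.2574, 0.022]] 0.0484
.................................................................
.................................................................
.................................................................
.................................................................
.......................................................
[... 564 characters left out ...]
.................###########............
...........###############..............###############..........
.........###################...........#################.........
........######..##########..............##########..######.......
.......######.....#######.................######.....#####.......
......######.......######.................#####.......#####......
......#####.........######..............######.........#####.....
.....#####............#########.....########............####.....
.....####..............#####################.............####....
....#####..............####################..............####....
....####.....................#########...................####....
```

Emit:
servo_tool:
  plan: [0, 0, 0, 0, 0, 0, 0, 0, -0.001, 0, 0, 0, 0, 0, -0.003, 0, 0, 0, 0, 0, -0.006, 0, 0, 0, 0, 0, -0.012, 0, 0, 0, 0, 0, -0.02, 0, 0, 0, 0, 0, -0.02, 0, 0, 0]
  hand: 176

```text
time: 20.18
position: [0.5465, 0.2816, 0.1481]
tcp_rot: [-0.0, 0.992, -0.126, 0.001]
force: [-0.4, -0.7, -2.6]
grip_width: 0.027
gripper_force: 34.6
```

```bash
cat > dm.py <<'E'
from look import *
def mask(im,r0,r1,c0,c1,sr=4,sc=2,th=95):
    g=im["pixels"][r0:r1,c0:c1].max(2)<th
    for r in g[::sr]: print("".join("#" if x else "." for x in r[::sc]))
E
python3 - <<'E'
from dm import *
T,S,o=go(["eye_left","eye_right","ring","shaft_end"],None)
mask(S["wrist"][0],205,340,245,395)
print(monitor.sense()["joint_positions"].round(2))
E
```

```text
[[0.9684, -0.2495, 0.0021, 0.5465], [-0.2495, -0.9684, 0.0006, 0.2816], [0.0019, -0.0011, -1.0, 0.1481]]
eye_left  scene 0.50 (375,184) side 0.41 (268,357) wrist 0.57 (282,242) [0.5505 0.3066 0.0457] tool [-0.0026 -0.025   0.1024]
eye_right  scene 0.48 (361,190) wrist 0.79 (353,241) [0.5375 0.2622 0.0455] tool [-0.0041  0.0212  0.1026]
ring  scene 0.39 (361,182) side 0.72 (290,362)
shaft_end  scene 0.77 (291,230) side 0.63 (349,254) [ 0.509  -0.0184  0.0893] tool [0.0384 0.3    0.0586]
...........................................................................
...........................................................................
...........................................................................
...........................................................................
...........................................................................
...........................................................................
...........................................................................
..............###########..........................##########..............
.
[... 1306 characters left out ...]
...###....................................###...............
.................####....................................####..............
.................####....................................####..............
....######......#####.....................................####......######.
..########......####......................................####.......######
#########.......####.......................................###.......######
########.......#####......................#................####.......#####
#########..#...#####..............#########................####.......#####
#########.##########..............##########.#.............#####...##..####
[0.28 0.35 1.58 0.   1.21 2.11]
```

Emit:
servo_tool:
  plan: [0, 0, -0.02, 0, 0, 0, 0.002, 0.006, -0.05, 0, 0, 0, 0.006, 0.025, -0.08, 0, 0, 0, 0.014, 0.058, -0.1, 0, 0, 0, 0.024, 0.1, -0.105, 0, 0, 0, 0.035, 0.145, -0.105, 0, 0, 0, 0.046, 0.19, -0.105, 0, 0, 0, 0.056, 0.234, -0.105, 0, 0, 0, 0.065, 0.27, -0.105, 0, 0, 0, 0.071, 0.293, -0.105, 0, 0, 0, 0.072, 0.299, -0.105, 0, 0, 0, 0.072, 0.299, -0.105, 0, 0, 0]

```text
time: 22.42
position: [0.5411, -0.026, 0.2527]
tcp_rot: [-0.0, 0.992, -0.126, 0.001]
force: [0.3, 0.2, -1.7]
grip_width: 0.0272
gripper_force: 34.6
```

```bash
python3 - <<'E'
from dm import *
T,S,o=go(["eye_left","eye_right","ring","shaft_end","spacer","idler"],None)
im,V=S["wrist"]
for z in(.092,.096,.1,.104):
    r=spot_point("shaft_end",im)
    if r: v,u=r[0]["location"]; p=onz(im,V,u,v,z); print(z,p.round(4),(T[:3,:3].T@(p-T[:3,3])).round(4))
# shaft end diameters visible?
g=cv2.cvtColor(im["pixels"],cv2.COLOR_BGR2GRAY)
for row in range(165,260,8): print(row," ".join(str(x) for x in g[row,250:400:4]))
mask(im,150,340,245,395)
E
```

```text
[[0.9683, -0.25, 0.0011, 0.5411], [-0.25, -0.9683, 0.0001, -0.026], [0.001, -0.0004, -1.0, 0.2527]]
eye_left  scene 0.61 (290,229) side 0.54 (335,236) wrist 0.76 (285,241) [ 0.538  -0.018   0.1346] tool [-0.0051 -0.0069  0.118 ]
eye_right  scene 0.53 (289,228) side 0.50 (347,225) wrist 0.61 (353,241) [ 0.5324 -0.0459  0.1506] tool [-0.0035  0.0215  0.102 ]
ring  scene 0.63 (290,243) side 0.71 (353,240) [ 0.5296 -0.0586  0.0933] tool [-0.003   0.0345  0.1594]
shaft_end  scene 0.74 (292,228) side 0.69 (348,254) wrist 0.77 (325,261) [ 0.5084 -0.0159  0.093 ] tool [-0.0344 -0.0016  0.1597]
spacer  scene 0.68 (294,233) side 0.50 (349,260) [ 0.5088 -0.0134  0.0722] tool [-0.0346 -0.0041  0.1804]
idler  scene 0.77 (291,246) side 0.86 (347,280) wrist 0.60 (322,226) [ 0.5064 -0.0172  0.0023] tool [-0.036   0.0003  0.2504]
0.092 [ 0.5055 -0.019   0.092 ] [-0.0363  0.0022  0.1606]
0.096 [ 0.507  -0.0193  0.096 ] [-0.0348  0.0021  0.1566]
0.1 [ 0.5085 -0.0197  0.1   ] [-0.0333  0.0021  0.1526]
0.104 [ 0.51  -0.02   0.104] [-0.0317  0.0021  0.1486]
165 120 120 120 120 121 121 116 192 202 207 210 
[... 4672 characters left out ...]
..#####.........
..........#.......###....................................####..............
.................#####...................................####..............
.................####....................................####..............
....######......#####.....................................####......#######
.########.......####......................................####.......######
#########.......####.......................................####......######
########.......#####...............########................####.......#####
########.......#####..............#########................####.......#####
#######.......######..............##########...............#####.......####
```

Emit:
servo_tool:
  plan: [-0.0003, 0.0027, 0.012, 0, 0, 0, -0.0003, 0.0027, 0.027, 0, 0, 0, -0.0003, 0.0027, 0.037, 0, 0, 0, -0.0003, 0.0027, 0.04, 0, 0, 0, -0.0003, 0.0027, 0.04, 0, 0, 0, -0.0003, 0.0027, 0.04, 0, 0, 0]

```text
time: 24.42
position: [0.5403, -0.0287, 0.2123]
tcp_rot: [0.0, 0.992, -0.126, 0.0]
force: [-0.5, 0.4, -1.9]
grip_width: 0.0274
gripper_force: 34.6
```

```bash
cat > fit.py <<'E'
from dm import *
def ell(im,V,T,c0,z,rad,seeds=None):
    pass
E
python3 - <<'E'
from dm import *
T,S,o=go(["eye_left","eye_right","shaft_end","ring"],None)
im,V=S["wrist"]
for k,zs in(("shaft_end",(.092,.096,.1)),("eye_left",(T[2,3]-.103,)),("eye_right",(T[2,3]-.103,))):
    r=spot_point(k,im)
    if r:
        v,u=r[0]["location"]
        for z in zs: p=onz(im,V,u,v,z); print(k,z,p.round(4),(T[:3,:3].T@(p-T[:3,3])).round(4))
p=[T[:3,3]+T[:3,:3]@np.array([-.0016-.034,-.0005,.107])]
print("ring ctr px",proj(im,V,p))
g=cv2.cvtColor(im["pixels"],cv2.COLOR_BGR2GRAY)
for row in range(190,330,5): print(row," ".join(f"{x:3d}" for x in g[row,248:398:4]))
E
```

```text
[[0.9684, -0.2494, 0.0009, 0.5403], [-0.2494, -0.9684, -0.0002, -0.0287], [0.001, 0.0, -1.0, 0.2123]]
eye_left  scene 0.38 (304,226) side 0.54 (347,236) wrist 0.86 (284,244) [ 0.5344 -0.0181  0.1329] tool [-0.0084 -0.0088  0.0794]
eye_right  scene 0.47 (288,234) side 0.42 (345,238) wrist 0.68 (357,240) [ 0.5319 -0.0478  0.1135] tool [-0.0035  0.0206  0.0989]
shaft_end  scene 0.92 (290,231) side 0.72 (349,254) wrist 0.35 (317,238) [ 0.5084 -0.0202  0.0875] tool [-0.0331 -0.0003  0.1248]
ring  scene 0.49 (286,226) side 0.58 (354,249) [ 0.4978 -0.0235  0.1051] tool [-0.0425  0.0056  0.1072]
shaft_end 0.092 [ 0.5367 -0.0246  0.092 ] [-0.0047 -0.003   0.1203]
shaft_end 0.096 [ 0.5379 -0.025   0.096 ] [-0.0034 -0.003   0.1163]
shaft_end 0.1 [ 0.5391 -0.0254  0.1   ] [-0.0021 -0.0029  0.1123]
eye_left 0.10932110149255835 [ 0.5434 -0.0054  0.1093] [-0.003  -0.0234  0.103 ]
eye_right 0.10932110149255835 [ 0.5348 -0.0499  0.1093] [-0.0002  0.0219  0.103 ]
ring ctr px [[320.5754298  289.46109027]]
190 115 200 201 206 208 172 112 117 121 129 142 144 180 216 219 222 217 219 218 218 218 220 212 20
[... 3569 characters left out ...]
 195  59  60  59  60  61  61  62  46  37  61  98  99  99 216 216 193 121 119
310 120 132 212 215 203  99  99  99  43  39  57  60  61  61  62  63  68 197 200 204  58  59  58  59  61  60  62  60  36  39  97  98  98 216 195 117 117 117
315 119 120 125 198 167  98  98  98  37  37  59  61  61  61  62  65  69 195 200 197  56  58  57  59  60  60  61  60  34  36  98  98  98 112 118 118 119 117
320 108  39  40  40  98  98  98  98  37  43  58  59  60  60  61  66  69  43  43  44  50  58  58  58  59  59  60  60  53  34  98  98  98  98  39  38  39  84
325  39  39  40  41  98  98  98  91  36  63  70  71  69  68  64  67  68  42  43  42  44  56  57  59  67  70  71  72  68  34  56  97  97  97  42  38  37  37
```

```bash
python3 - <<'E'
from h import *
T=pose();im,V=shot("wrist");px=im["pixels"][:,316:325].astype(float).mean(1)
for r in range(198,262): print(r,px[r].round().astype(int).tolist(),end="; ")
f=lambda p:(T[:3,:3].T@(p-T[:3,3]))
print()
for r in(203.5,220,226,230,238,247.7):
    print(r,[(z,f(onz(im,V,320,r,z))[0].round(4)) for z in(.066,.076,.086,.092,.096)])
E
```

```text
198 [201, 200, 206]; 199 [200, 200, 206]; 200 [189, 188, 194]; 201 [135, 135, 140]; 202 [53, 55, 59]; 203 [53, 55, 59]; 204 [52, 55, 58]; 205 [52, 55, 58]; 206 [52, 54, 58]; 207 [52, 54, 58]; 208 [53, 55, 58]; 209 [53, 54, 58]; 210 [52, 54, 58]; 211 [52, 54, 58]; 212 [52, 54, 58]; 213 [52, 54, 57]; 214 [52, 54, 57]; 215 [78, 79, 82]; 216 [154, 154, 159]; 217 [200, 199, 205]; 218 [200, 199, 206]; 219 [200, 199, 206]; 220 [200, 199, 206]; 221 [200, 199, 206]; 222 [200, 199, 206]; 223 [172, 176, 185]; 224 [98, 119, 136]; 225 [60, 89, 110]; 226 [60, 89, 110]; 227 [80, 128, 163]; 228 [100, 165, 211]; 229 [100, 165, 211]; 230 [100, 165, 211]; 231 [100, 165, 211]; 232 [100, 165, 211]; 233 [100, 165, 211]; 234 [100, 160, 202]; 235 [101, 134, 161]; 236 [108, 108, 112]; 237 [121, 120, 125]; 238 [130, 129, 134]; 239 [130, 129, 133]; 240 [129, 129, 133]; 241 [130, 129, 133]; 242 [129, 128, 133]; 243 [129, 129, 133]; 244 [129, 128, 133]; 245 [133, 133, 137]; 246 [166, 165, 170]; 247 [196, 195, 201]; 248 [196, 195, 201]; 249 [197, 196, 202]; 250 [197, 197, 202]; 251 [198, 197, 203]; 252 [199, 198,
[... 410 characters left out ...]
0.086, np.float64(0.0062)), (0.092, np.float64(0.0079)), (0.096, np.float64(0.009))]
226 [(0.066, np.float64(-0.0038)), (0.076, np.float64(-0.0009)), (0.086, np.float64(0.0021)), (0.092, np.float64(0.0038)), (0.096, np.float64(0.005))]
230 [(0.066, np.float64(-0.0068)), (0.076, np.float64(-0.0037)), (0.086, np.float64(-0.0007)), (0.092, np.float64(0.0011)), (0.096, np.float64(0.0023))]
238 [(0.066, np.float64(-0.0128)), (0.076, np.float64(-0.0096)), (0.086, np.float64(-0.0063)), (0.092, np.float64(-0.0044)), (0.096, np.float64(-0.0031))]
247.7 [(0.066, np.float64(-0.0203)), (0.076, np.float64(-0.0168)), (0.086, np.float64(-0.0133)), (0.092, np.float64(-0.0112)), (0.096, np.float64(-0.0098))]
```

Emit:
servo_tool:
  plan: [0, 0, 0.003, 0, 0, 0, 0, 0, 0.007, 0, 0, 0, 0, 0, 0.011, 0, 0, 0, 0, 0, 0.014, 0, 0, 0, 0, 0, 0.014, 0, 0, 0]

```text
time: 26.0
position: [0.5398, -0.0286, 0.1974]
tcp_rot: [-0.0, 0.992, -0.126, -0.0]
force: [-1.5, -0.0, -2.4]
grip_width: 0.0271
gripper_force: 34.5
```

Emit:
servo_tool:
  plan: [0, 0, 0.001, 0, 0, 0, 0, 0, 0.0025, 0, 0, 0, 0, 0, 0.004, 0, 0, 0, 0, 0, 0.006, 0, 0, 0, 0, 0, 0.006, 0, 0, 0]

```text
time: 26.62
position: [0.5399, -0.0286, 0.1915]
tcp_rot: [-0.0, 0.992, -0.126, -0.0]
force: [1.0, -0.8, -2.0]
grip_width: 0.027
gripper_force: 34.5
```

Emit:
servo_tool:
  plan: [0, 0, 0.0015, 0, 0, 0, 0, 0, 0.003, 0, 0, 0, 0, 0, 0.0045, 0, 0, 0, 0, 0, 0.005, 0, 0, 0, 0, 0, 0.005, 0, 0, 0]

```text
time: 27.25
position: [0.54, -0.0287, 0.1868]
tcp_rot: [0.0, 0.992, -0.126, 0.0]
force: [-0.0, 0.4, -1.4]
grip_width: 0.0273
gripper_force: 34.7
```

```bash
python3 - <<'E'
from dm import *
T,S,o=go(["eye_left","eye_right","shaft_end","ring"],None)
im,V=S["wrist"]
px=im["pixels"][:,316:325].astype(float).mean(1)
print([(r,px[r].round().astype(int).tolist()) for r in range(190,262,2)])
g=cv2.cvtColor(im["pixels"],cv2.COLOR_BGR2GRAY)
for row in range(226,300,5): print(row," ".join(f"{x:3d}" for x in g[row,248:398:4]))
E
```

```text
[[0.9684, -0.2495, 0.0, 0.54], [-0.2495, -0.9684, -0.0, -0.0287], [0.0001, 0.0, -1.0, 0.1868]]
eye_left  scene 0.42 (304,235) side 0.39 (336,253) wrist 0.82 (282,243) [ 0.5454 -0.0043  0.0855] tool [-0.0008 -0.025   0.1013]
eye_right  scene 0.49 (289,241) wrist 0.79 (354,242) [ 0.5329 -0.0485  0.0892] tool [-0.0019  0.021   0.0976]
shaft_end  scene 0.78 (293,228) side 0.95 (348,254) wrist 0.65 (319,297) [ 0.5087 -0.0149  0.0934] tool [-0.0337 -0.0056  0.0934]
ring  scene 0.52 (288,229) side 0.60 (355,257) [ 0.4937 -0.0192  0.0832] tool [-0.0472  0.0023  0.1036]
[(190, [134, 135, 139]), (192, [140, 141, 145]), (194, [181, 181, 185]), (196, [216, 216, 219]), (198, [216, 216, 219]), (200, [216, 216, 219]), (202, [195, 194, 199]), (204, [200, 200, 206]), (206, [201, 200, 206]), (208, [200, 199, 205]), (210, [106, 106, 110]), (212, [52, 54, 58]), (214, [52, 54, 58]), (216, [52, 53, 57]), (218, [52, 53, 57]), (220, [51, 53, 57]), (222, [52, 53, 56]), (224, [51, 52, 56]), (226, [157, 156, 162]), (228, [200, 198, 205]), (230, [199, 198, 205]), (232, [200, 198, 205]), (234, [160, 164, 173]), 
[... 1942 characters left out ...]
  56  56  56  61  69 195 194 183 148 147 177  71  71  89  51  51  52 116 193
281  50  50  50  96  70  70 166 124 133 198 193 196 192 114  56  56  55  54  59  55  55  54  58  87 172 197 200 167 151 167 124  71  71  50  51  51 109 198
286  50  49  49  51  70  69 135 123 197 194 193 193  61  60  62  62  63  56  66  56  57  60  61  61  62 132 200 201 158 163 157  70  72  50  51  50 155 198
291  49  49  49  52  69  69 129 127 196 192 194 184  61  61  62  62  65  67  66  55  58  59  61  61  61  62 199 194 166 169 162  70  71  50  49  50 200 198
296 110  48  48  50  69  68 127 130 191 195 200  58  61  62  61  63  66  68  73  53  57  60  60  60  61  62 144 200 175 172  69  71  71  49  49  50 203 201
```

Emit:
servo_tool:
  plan: [0, 0, 0.001, 0, 0, 0, 0, 0, 0.002, 0, 0, 0, 0, 0, 0.0025, 0, 0, 0, 0, 0, 0.0025, 0, 0, 0]

```text
time: 28.5
position: [0.5411, -0.0289, 0.186]
tcp_rot: [0.0, 0.992, -0.126, 0.002]
force: [0.8, 0.5, 7.9]
grip_width: 0.0271
gripper_force: 34.3
```

Emit:
servo_tool:
  plan: [0, 0, 0.0005, 0, 0, 0, 0, 0, 0.001, 0, 0, 0, 0, 0, 0.001, 0, 0, 0]

```text
time: 28.88
position: [0.5416, -0.029, 0.1857]
tcp_rot: [0.0, 0.992, -0.126, 0.002]
force: [-0.1, 1.0, 10.9]
grip_width: 0.0273
gripper_force: 33.9
```

Emit:
servo_tool:
  plan: [0, 0, -0.0015, 0, 0, 0, 0, 0, -0.0025, 0, 0, 0, 0, 0, -0.0025, 0, 0, 0]

```text
time: 29.25
position: [0.5403, -0.0287, 0.1862]
tcp_rot: [0.0, 0.992, -0.126, 0.0]
force: [0.6, 1.1, 4.7]
grip_width: 0.027
gripper_force: 34.3
```

```bash
python3 - <<'E'
from dm import *
T,S,o=go(["shaft_end","ring","eye_left","eye_right"],None)
im,V=S["wrist"]; f=lambda p:(T[:3,:3].T@(p-T[:3,3]))
px=im["pixels"][:,317:323].astype(float).mean(1)
print([(r,px[r].round().astype(int).tolist()) for r in range(206,256,1)])
# side camera: ring vs spacer vertical order, at shaft
i,Vs=S["side"]; 
for z in(.066,.076,.08,.092): print(z,proj(i,Vs,[[.5065,-.0185,z]]).round(1),proj(*S["scene"],[[.5065,-.0185,z]]).round(1))
x=i["pixels"][235:285,325:385]
for r in range(0,50,2): print(r+235," ".join("%02x%02x%02x"%tuple(p) for p in x[r,::4]))
E
```

```text
[[0.9684, -0.2495, 0.0009, 0.5403], [-0.2495, -0.9684, -0.0002, -0.0287], [0.0009, -0.0001, -1.0, 0.1862]]
shaft_end  scene 0.94 (294,231) side 0.90 (349,254) wrist 0.94 (319,298) [ 0.5106 -0.0164  0.0887] tool [-0.0319 -0.0045  0.0974]
ring  scene 0.55 (290,230) side 0.73 (350,259) [ 0.5017 -0.0149  0.0786] tool [-0.0409 -0.0037  0.1075]
eye_left  scene 0.53 (302,234) side 0.65 (334,254) wrist 0.67 (281,241) [ 0.5432 -0.0053  0.0852] tool [-0.0031 -0.0234  0.101 ]
eye_right  scene 0.53 (288,242) side 0.16 (413,194) wrist 0.84 (356,240) [ 0.5318 -0.0504  0.084 ] tool [-0.0029  0.0232  0.1022]
[(206, [201, 200, 206]), (207, [201, 200, 206]), (208, [200, 199, 205]), (209, [200, 199, 205]), (210, [167, 167, 172]), (211, [85, 85, 89]), (212, [52, 54, 58]), (213, [52, 54, 58]), (214, [52, 53, 57]), (215, [52, 54, 57]), (216, [52, 53, 57]), (217, [51, 54, 57]), (218, [52, 54, 57]), (219, [52, 53, 57]), (220, [52, 53, 57]), (221, [51, 53, 56]), (222, [51, 52, 56]), (223, [51, 52, 56]), (224, [51, 52, 56]), (225, [51, 52, 56]), (226, [95, 95, 99]), (227, [165, 164, 169]), (228, [199, 198, 20
[... 2813 characters left out ...]
2f2f 656466 b0b2b4 b9b7b7 a0a5a6 668d82 5b7d44
273 656968 737477 a0a3a4 adb0b2 808485 454547 353436 484848 848587 a9abad bababa b0b1b2 9ba2a7 6d98a1 5b7e41
275 636668 6c6f6f 7d7e80 a4a6a8 aaacae a5a8aa a7aaac a6a9ab b0b3b5 b5b5b6 b7b6b7 a8aaac 91a1ad 74a3b3 5c7e43
277 61666b 6a6d6e 727477 828485 9fa1a3 aeafb1 b2b4b6 b3b5b5 b8b7b7 aeadae aaadaf a4a6aa 88a2b3 7faac1 5d7d44
279 6a8395 686a6c 6f7173 7b7d7f 878a8b 97999a a1a3a4 a4a6a7 a7aaab a4a7a9 a6a9ab 9fa3a5 7fa7bf 79aac2 5d7f43
281 749fb6 697682 6e7071 767879 818384 8c8e90 97999b 9b9e9f 9ea1a3 a4a6a7 a1a4a6 879cb0 6b9dc0 76a7c1 5c7e45
283 75a6c1 6798ba 6e747d 737576 7b7d7f 878a8c 909294 989a9e 9a9d9f a0a3a5 979b9e 6d9dc0 6b9abd 689abb 5c7d47
```

```bash
python3 - <<'E'
from h import *
T=pose();im,_=shot("wrist");M=np.array(im["mount"])
def rr(row,z):
    A=T.copy();A[:3,:3]=[[.9684,-.2495,0],[-.2495,-.9684,0],[0,0,-1]];A[:3,3]=[.5403,-.0287,z]
    c,d=ray(im,np.linalg.inv(A@M),320,row); return A[:3,:3].T@(c-[.5403,-.0287,0]),A[:3,:3].T@d
for n,a,b in(("spacer top",227.0,239.2),("spacer bot",223.8,235.1),("ann out",201.2,210.6),("ann in",215.7,226.4),("land",235.3,248.0)):
    p=tri([rr(a,.2123),rr(b,.1862)]); print(n,p.round(4))
E
```

```text
spacer top [ 0.0016 -0.0008 -0.0874]
spacer bot [ 0.     -0.0009 -0.0741]
ann out [ 0.0162 -0.0009 -0.0746]
ann in [ 0.0064 -0.0009 -0.076 ]
land [-0.0055 -0.0009 -0.0833]
```

Emit:
servo_tool:
  plan: [0, 0, 0.001, 0, 0, 0, 0, 0, 0.0015, 0, 0, 0, 0, 0, 0.0015, 0, 0, 0]
  hand: 150

```text
time: 30.42
position: [0.541, -0.0289, 0.1856]
tcp_rot: [0.0, 0.992, -0.126, 0.001]
force: [0.1, 0.2, 9.2]
grip_width: 0.0356
gripper_force: 26.2
```

Emit:
servo_tool:
  plan: [0, 0, 0, 0, 0, 0, 0, 0, 0.0005, 0, 0, 0, 0, 0, 0.0005, 0, 0, 0]
  hand: 122

```text
time: 30.8
position: [0.5407, -0.0288, 0.1845]
tcp_rot: [0.0, 0.992, -0.126, 0.001]
force: [1.5, 1.4, 7.3]
grip_width: 0.0445
gripper_force: 22.3
```

Emit:
servo_tool:
  plan: [0, 0, 0.0005, 0, 0, 0, 0, 0, 0.001, 0, 0, 0, 0, 0, 0.001, 0, 0, 0]
  hand: 102

```text
time: 31.18
position: [0.5404, -0.0288, 0.1832]
tcp_rot: [0.0, 0.992, -0.126, 0.001]
force: [0.5, 0.9, 6.0]
grip_width: 0.0513
gripper_force: 19.6
```

```bash
python3 - <<'E'
from dm import *
T,S,o=go(["eye_left","eye_right"],None,("wrist",))
im,V=S["wrist"]
for k in("eye_left","eye_right","tip_left","tip_right"):
    for r in spot_point(k,im)[:1]:
        v,u=r["location"];p=onz(im,V,u,v,.083);print(k,(T[:3,:3].T@(p-T[:3,3])).round(4))
g=cv2.cvtColor(im["pixels"],cv2.COLOR_BGR2GRAY)
for row in range(226,300,4): print(row," ".join(f"{x:3d}" for x in g[row,248:398:4]))
E
```

```text
[[0.9684, -0.2495, 0.0011, 0.5404], [-0.2495, -0.9684, -0.0003, -0.0288], [0.0012, -0.0, -1.0, 0.1832]]
eye_left  wrist 0.84 (299,240)
eye_right  wrist 0.59 (340,238)
eye_left [ 0.0009 -0.0138  0.1002]
eye_right [0.0018 0.0115 0.1002]
tip_left [ 0.0037 -0.0141  0.1002]
tip_right [0.0042 0.0134 0.1002]
226 138 215 207 210 200 196 195  53  53  53  53  51  51  52  51  51  52  52  53  52  53  52  53  53  53  53  53  53  54 139 201 200 195 222 218 172 143 126
230 215 207 206 196 195 163  53  54  52  53  53  72  71  71  72  71 169 198 199 201 192  71  71  71  71  72  53  53  54  54  98 201 199 192 219 215 163 141
234 207 219 197 202  91  52  53  53  52  53  52  65  60  59 180  70 198 199 198 198 193  71 104  60  60  63  53  53  53  54  53  66 201 200 203 218 219 157
238 218 198 201 158  53  53  53  52  52 106 199  66  60  60 122  70  88  88  90  92 105  70 184  59  60  62 162  53  52  53  54  54  76 201 198 219 217 201
242 199 194 187  53  53  53  52  52 167 195 199  67  59  58  58  70 172 168 171 165 137  70  56  60  59  63 197 195  52  52  53  53  54 122 201 199 218 215
246 201 198  53  
[... 1466 characters left out ...]
  87  57  56  58  56  98 195 196 149 148 107  69 199 201  51  50  51  60 196
286  50  49  50 134 194  68 106 123 168  61  64  64  64  62  56  55  64  74  96  93  59  58  55  57  63  63  64  64  75 156  69 163 199  50  50  51  60 195
290  50  49  49  88 190  67 126 123  60  62  64  64  67  73  55  64  74  75  98  93  60  59  58  57  65  64  64  64  64 104  69 139 189  50  50  50  99 199
294  50  48  48  61 187  68 128  88  63  64  66  67  69  79  64  75  75  76 100  93  59  60  59  60  64  64  65  63  63  63  67 138 162  49  49  50 169 197
298  48  48  48  48 198  68 127  62  63  64  65  68  76  80  75  76  76  84 109 136  60  59  60  61  63  65  64  64  63  63  63 171  48  49  49  48 202 200
```

Emit:
servo_tool:
  plan: [0, 0, 0.0005, 0, 0, 0, 0, 0, 0.001, 0, 0, 0, 0, 0, 0.001, 0, 0, 0]
  hand: 84

```text
time: 31.9
position: [0.5398, -0.0287, 0.1817]
tcp_rot: [0.0, 0.992, -0.126, -0.0]
force: [0.6, 0.3, 3.1]
grip_width: 0.0574
gripper_force: 13.8
```

```bash
python3 - <<'E'
from dm import *
T,S,o=go([],None,("wrist","side"))
im,V=S["wrist"]
g=cv2.cvtColor(im["pixels"],cv2.COLOR_BGR2GRAY)
for row in range(226,300,5): print(row," ".join(f"{x:3d}" for x in g[row,248:398:4]))
x=S["side"][0]["pixels"][243:275,325:385]
for r in range(0,32,2): print(r+243," ".join("%02x%02x%02x"%tuple(p) for p in x[r,::4]))
E
```

```text
[[0.9684, -0.2495, -0.0003, 0.5398], [-0.2495, -0.9684, 0.0, -0.0287], [-0.0003, 0.0, -1.0, 0.1817]]
226 152 212 206 187 199 194 160  53  53  53  51  55  55  53  53  50  51  51  51  52  52  51  51  52  52  52  53  52  53 114 199 198 185 221 215 196 144 127
231 209 209 202 196 192  52  52  52  52  52  51  71  71 105  70  70 144 197 196 199 197  70  70  70  71  70  52  52  53  53  53 185 199 196 216 211 198 147
236 213 188 195 192  51  53  51  52  52  51 165  71 129  59  59  66 150 168 170 167 190  69  58  59  68  70  56  52  52  52  53  53 145 200 196 219 216 178
241 196 192 191  52  51  51  52  51 151 193 198  70  63  58  58  65 122 138 149 145 116  69  57  58  59  70 196 189  51  51  52  52  53 145 199 196 218 213
246 199 193  52  52  52  51  51 195 191 196 113  67  58  57  57  57 168 168 165 170 160  58  57  57  59  69 197 195 196  56  52  53  53  53 175 199 203 219
251 192  52  52  51  51  51 194 197 191  82  61  69  57  57  57  55  86 103 104 102 105  57  56  57  63  65  82 180 194 196  64  51  53  53  53 193 198 214
256 172  52  51  52  50 191 196 192  57  69  68  75  67  56  58
[... 2384 characters left out ...]
9897 44505a 575659 8a8d8e aeb1b1 5b7c42 57793f
263 9b9d9f 87898b 565656 48606e 3b3a3b 656767 838486 7d7f81 424344 5b8196 403d40 959799 afb2b3 597c40 5b7b41
265 828486 959799 282929 959a9f 25475c 323237 3f4041 3c3c40 31657f 949fa7 242325 a4a7aa afb2b3 5a7b46 5b7b40
267 707271 aeb0b3 303230 818384 5d7585 225773 25607a 306c8a 688da4 818284 333133 abaeb0 abaeaf 5a7d4f 5b7c43
269 666869 abaeaf 8a8d8f 292729 878a8e 84919a 6e8999 8898a5 8e9194 2e2c2e 8a8b8e b7b8b9 a5a9ac 577d5e 5d7e43
271 67686a 87898b a9abad 797b7d 292825 5c5e60 7a7c7d 5e5e60 2e2c2c 666668 aeb0b3 b9b7b7 a1a4a7 658c7f 597c41
273 636668 717474 a1a2a5 abaeb0 818384 454447 3a3a3a 47464a 838486 abadaf bababa aeb0b0 9ca2a7 6d98a1 5a7d3f
```

Emit:
servo_tool:
  plan: [0, 0, -0.001, 0, 0, 0, 0, 0, -0.002, 0, 0, 0, 0, 0, -0.003, 0, 0, 0, 0, 0, -0.004, 0, 0, 0]

```text
time: 32.5
position: [0.5397, -0.0286, 0.1856]
tcp_rot: [-0.0, 0.992, -0.126, -0.0]
force: [1.0, 0.0, -2.1]
grip_width: 0.0573
gripper_force: 13.6
```

Withdrawing freely. Continue up and check the ring.

Emit:
servo_tool:
  plan: [0, 0, -0.003, 0, 0, 0, 0, 0, -0.008, 0, 0, 0, 0, 0, -0.02, 0, 0, 0, 0, 0, -0.045, 0, 0, 0, 0, 0, -0.07, 0, 0, 0, 0, 0, -0.09, 0, 0, 0, 0, 0, -0.09, 0, 0, 0]

```text
time: 33.38
position: [0.5411, -0.029, 0.2784]
tcp_rot: [0.0, 0.992, -0.126, 0.002]
force: [0.8, 0.2, -2.6]
grip_width: 0.0569
gripper_force: 13.8
```

```bash
python3 - <<'E'
from dm import *
T,S,o=go(["eye_left","eye_right","ring","shaft_end","tip_left","tip_right"],None)
im,V=S["wrist"]
for k,z in(("eye_left",.083),("eye_right",.083),("ring",.079),("shaft_end",.0945)):
    for r in spot_point(k,im)[:1]:
        v,u=r["location"];print(k,round(r["p"],2),onz(im,V,u,v,z).round(4))
px=im["pixels"]; 
for row in range(176,280,4): print(row," ".join("%x%x%x"%tuple(p//16) for p in px[row,268:372:3]))
print(monitor.sense()["force"])
E
```

```text
[[0.9684, -0.2495, 0.0045, 0.5411], [-0.2495, -0.9684, -0.0013, -0.029], [0.0047, 0.0001, -1.0, 0.2784]]
eye_left  scene 0.42 (300,238) side 0.66 (334,250) wrist 0.90 (304,203) [ 0.5467 -0.0169  0.0866] tool [ 0.0015 -0.0132  0.1918]
eye_right  scene 0.57 (292,240) wrist 0.87 (334,200) [ 0.5421 -0.0412  0.0951] tool [0.0032 0.0116 0.1834]
ring  scene 0.67 (290,231) side 0.53 (350,256) [ 0.5064 -0.02    0.0818] tool [-3.670e-02 -1.000e-04  1.965e-01]
shaft_end  scene 0.68 (292,231) side 0.75 (347,252) wrist 0.97 (319,251) [ 0.512  -0.0188  0.0945] tool [-0.0316 -0.0027  0.1838]
tip_left  scene 0.59 (298,219) side 0.52 (337,226) wrist 0.80 (303,239) [ 0.5399 -0.0164  0.1679] tool [-0.0048 -0.0119  0.1105]
tip_right  scene 0.51 (293,220) side 0.71 (340,217) wrist 0.94 (341,238) [ 0.5407 -0.0373  0.1819] tool [0.0012 0.0082 0.0965]
eye_left 0.9 [ 0.5452 -0.0151  0.083 ]
eye_right 0.87 [ 0.5418 -0.0393  0.083 ]
shaft_end 0.97 [ 0.5056 -0.0178  0.0945]
176 9ce 9ce 9ce 666 777 777 777 888 999 bbb ddd ddd ddd ddd ddd ddd ddd ddd ddd ddd ddd ddd ddd ddd ddd bbb 999 888 888 888 777 777 8ac 9bd
[... 2942 characters left out ...]
33 333 333 ccc ccc ccc ccc 444 333 333 333 333 444 bbb bbb 99a 555 aaa 333 333 333 333
264 ccc 333 333 333 333 777 666 767 aaa ccc 333 333 333 333 333 333 555 777 777 666 444 333 333 333 333 444 bbc bbb 444 bbc 333 333 333 333 bbb
268 bbc ccc 333 233 333 333 444 666 667 aaa bbb 333 333 666 666 666 666 666 666 666 666 666 666 444 333 777 aaa 444 999 333 333 333 333 aaa cbc
272 ddd ccc cbc 333 233 223 233 233 666 444 aaa 333 555 656 666 666 666 666 666 666 666 666 666 666 333 777 666 333 333 333 333 333 aaa ccc ccc
276 ddd ddd ccc cbc 555 223 223 233 223 223 333 333 444 777 778 777 666 666 666 666 777 888 aaa 999 333 555 223 333 333 333 333 ccc ccc ddd ddd
[-0.87176066  0.44789814 -1.24905743]
```

Emit:
servo_tool:
  plan: [0.001, 0.01, 0, 0, 0, 0, 0.003, 0.035, 0, 0, 0, 2, 0.006, 0.075, 0, 0, 0, 4, 0.01, 0.125, 0, 0, 0, 6, 0.014, 0.175, 0, 0, 0, 8, 0.017, 0.22, 0, 0, 0, 10, 0.02, 0.25, 0, 0, 0, 12, 0.021, 0.2616, 0, 0, 0, 12, 0.021, 0.2616, 0, 0, 0, 12, 0.021, 0.2616, 0, 0, 0, 12, 0.021, 0.2616, 0, 0, 0, 12]

```text
time: 36.0
position: [0.4953, -0.2861, 0.2759]
tcp_rot: [-0.0, 0.974, -0.228, 0.0]
force: [0.0, 0.4, -1.9]
grip_width: 0.0574
gripper_force: 13.8
```

```bash
python3 - <<'E'
from dm import *
T,S,o=go(["tip_left","tip_right","pliers","toolblock"],None,("wrist",))
im,V=S["wrist"]
px=im["pixels"]
for row in range(110,300,5): print(row," ".join("%x%x%x"%tuple(p//16) for p in px[row,260:390:4]))
E
```

```text
[[0.8961, -0.4438, 0.0001, 0.4953], [-0.4438, -0.8961, 0.0001, -0.2861], [0.0001, -0.0002, -1.0, 0.2759]]
tip_left  wrist 0.97 (300,238)
tip_right  wrist 0.72 (338,238)
pliers  wrist 0.94 (321,237)
toolblock  wrist 0.83 (321,186)
110 685 685 685 685 685 685 685 685 685 685 685 685 685 685 685 685 685 685 685 685 685 685 685 685 685 685 685 685 685 685 685 685 685
115 685 685 685 685 685 685 685 685 685 685 685 685 685 685 685 685 685 685 685 685 685 685 685 685 685 685 685 685 685 685 685 685 685
120 685 685 685 685 685 565 565 565 455 455 455 455 455 455 455 466 345 345 345 345 345 345 245 245 245 245 245 455 685 685 685 685 685
125 685 685 685 686 57a 57a 57a 57a 57a 57a 57a 57a 57a 47a 57a 47a 47a 47a 47a 47a 47a 46a 46a 46a 47a 47a 47a 46a 46a 685 685 685 685
130 685 685 685 686 46a 46a 46a 46a 46a 469 469 469 469 469 469 469 469 469 469 469 469 469 469 469 469 469 469 469 469 685 685 685 685
135 685 685 685 685 57a 47a 57a 69b 79b 79c 79c 467 46a 46a 46a 46a 46a 46a 46a 46a 469 579 79b 79b 79c 79c 469 469 469 685 685 685 685
140 685 685 685 685 46a 57a 69b 79b 79c 79c 7ac 7ac 56
[... 3597 characters left out ...]
 685 685 685 685 685
275 685 685 685 685 685 685 685 685 a63 b63 b53 444 767 666 666 666 666 666 777 aaa 333 685 685 685 685 685 685 685 685 685 685 685 685
280 685 685 685 685 685 685 685 685 685 685 874 333 333 777 999 bbb aab aaa 555 333 333 685 685 685 685 685 685 685 685 685 685 685 685
285 685 685 685 685 685 685 685 685 685 685 333 333 333 333 444 444 444 333 333 333 333 333 685 685 685 685 685 685 685 685 685 685 685
290 685 685 685 685 685 226 226 227 227 227 333 333 333 444 554 555 555 333 333 333 333 333 227 226 226 226 226 685 685 685 685 685 685
295 685 685 685 675 226 226 226 227 227 229 333 333 444 444 555 665 555 333 333 333 333 224 227 227 227 226 226 226 685 685 685 685 685
```

```bash
python3 - <<'E'
from h import *
T=pose();im,V=shot("wrist"); f=lambda u,v,z:(T[:3,:3].T@(onz(im,V,u,v,z)-T[:3,3])).round(4)[:2]
for r in(122.5,178,183,218,268): print(r,f(324,r,.06))
for r in(194,203.5): print(r,f(325,r,.046))
for c in(279,371): print(c,f(c,230,.06))
for c in(298.5,351): print("slot",c,f(c,200,.046))
print("tips",f(300,238.3,T[2,3]-.106),f(338,238.3,T[2,3]-.106))
E
```

```text
122.5 [0.0648 0.0022]
178 [0.0188 0.0022]
183 [0.0145 0.0022]
218 [-0.0168  0.0022]
268 [-0.0644  0.0023]
194 [0.0019 0.0032]
203.5 [-0.0069  0.0032]
279 [-0.0278 -0.038 ]
371 [-0.0279  0.0442]
slot 298.5 [-0.0037 -0.0209]
slot 351 [-0.0037  0.0268]
tips [ 0.     -0.0132] [0.     0.0105]
```

Emit:
servo_tool:
  plan: [-0.0005, 0.003, 0.02, 0, 0, 0, -0.0005, 0.003, 0.05, 0, 0, 0, -0.0005, 0.003, 0.08, 0, 0, 0, -0.0005, 0.003, 0.1, 0, 0, 0, -0.0005, 0.003, 0.11, 0, 0, 0, -0.0005, 0.003, 0.118, 0, 0, 0, -0.0005, 0.003, 0.123, 0, 0, 0, -0.0005, 0.003, 0.123, 0, 0, 0]

```text
time: 37.3
position: [0.4933, -0.2898, 0.1529]
tcp_rot: [0.0, 0.973, -0.229, 0.0]
force: [0.0, -0.3, -1.6]
grip_width: 0.0572
gripper_force: 13.8
```

Emit:
servo_tool:
  plan: [0, 0, 0.004, 0, 0, 0, 0, 0, 0.008, 0, 0, 0, 0, 0, 0.012, 0, 0, 0, 0, 0, 0.016, 0, 0, 0, 0, 0, 0.016, 0, 0, 0]

```text
time: 37.92
position: [0.493, -0.2896, 0.1363]
tcp_rot: [-0.0, 0.973, -0.229, -0.0]
force: [-0.4, -1.3, -1.8]
grip_width: 0.057
gripper_force: 13.8
```

Tips inside the slot without contact; continue.

Emit:
servo_tool:
  plan: [0, 0, 0.004, 0, 0, 0, 0, 0, 0.008, 0, 0, 0, 0, 0, 0.012, 0, 0, 0, 0, 0, 0.015, 0, 0, 0, 0, 0, 0.015, 0, 0, 0]

```text
time: 38.55
position: [0.4931, -0.2896, 0.1214]
tcp_rot: [-0.0, 0.973, -0.229, -0.0]
force: [0.2, -0.6, -1.6]
grip_width: 0.057
gripper_force: 13.8
```

Emit:
servo_tool:
  plan: [0, 0, 0.001, 0, 0, 0, 0, 0, 0.002, 0, 0, 0, 0, 0, 0.003, 0, 0, 0, 0, 0, 0.003, 0, 0, 0]

```text
time: 39.05
position: [0.4935, -0.2899, 0.1193]
tcp_rot: [0.0, 0.973, -0.229, 0.0]
force: [0.2, -0.6, 0.6]
grip_width: 0.0574
gripper_force: 14.2
```

Emit:
servo_tool:
  plan: [0, 0, 0, 0, 0, 0, 0, 0, 0, 0, 0, 0, 0, 0, 0, 0, 0, 0]
  hand: 62

```text
time: 39.42
position: [0.4932, -0.2897, 0.1188]
tcp_rot: [0.0, 0.973, -0.229, -0.0]
force: [0.1, -0.1, -0.3]
grip_width: 0.0645
gripper_force: 0.0
```

Emit:
servo_tool:
  plan: [0, 0, 0, 0, 0, 0, 0, 0, 0, 0, 0, 0, 0, 0, 0, 0, 0, 0, 0, 0, 0, 0, 0, 0, 0, 0, 0, 0, 0, 0]
  hand: 0

```text
time: 40.05
position: [0.4932, -0.2897, 0.1188]
tcp_rot: [0.0, 0.973, -0.229, 0.0]
force: [0.1, -1.3, 0.1]
grip_width: 0.0855
gripper_force: 0.0
```

Emit:
servo_tool:
  plan: [0, 0, -0.01, 0, 0, 0, 0, 0, -0.03, 0, 0, 0, 0, 0, -0.06, 0, 0, 0, 0, 0, -0.1, 0, 0, 0, 0, 0, -0.14, 0, 0, 0, 0, 0, -0.17, 0, 0, 0, 0, 0, -0.17, 0, 0, 0, 0, 0, -0.17, 0, 0, 0]

```text
time: 41.05
position: [0.4928, -0.2894, 0.2881]
tcp_rot: [-0.0, 0.973, -0.229, -0.0]
force: [-0.1, 0.3, 0.4]
grip_width: 0.0857
gripper_force: 0.0
```

```bash
python3 - <<'E'
from look import *
T,S,o=go(["tip_left","tip_right","grip_left","pliers","toolblock","eye_left","eye_right","ring","shaft_end"],None)
im,V=S["wrist"]
for k,z in(("pliers",.012),("toolblock",0),("grip_left",.14),("tip_left",.012),("tip_right",.012)):
    for r in spot_point(k,im)[:1]:
        v,u=r["location"];print(k,onz(im,V,u,v,z).round(4))
for n in S: print(n,[(k,[int(x) for x in r["rect"]],round(r["p"],2)) for k in("pliers","ring") for r in recognise(k,S[n][0])[:1]])
px=im["pixels"]
for row in range(150,330,6): print(row," ".join("%x%x%x"%tuple(p//16) for p in px[row,256:390:4]))
E
```

```text
[[0.8953, -0.4454, -0.0007, 0.4928], [-0.4454, -0.8953, 0.0006, -0.2894], [-0.0009, -0.0003, -1.0, 0.2881]]
tip_left  scene 0.70 (221,298) side 0.73 (388,219) wrist 0.94 (312,186) [ 0.4965 -0.2836  0.0185] tool [ 0.0009 -0.0067  0.2697]
tip_right  scene 0.67 (220,303) wrist 0.61 (331,187) [ 0.4826 -0.2929 -0.0197] tool [-0.0073  0.0078  0.3078]
grip_left  scene 0.57 (223,270) side 0.49 (335,250) wrist 0.82 (276,223) [ 0.5039 -0.1946  0.0076] tool [-0.0321 -0.0897  0.2806]
pliers  scene 0.70 (220,298) side 0.82 (392,219) wrist 0.85 (325,185) [ 0.4899 -0.291   0.0139] tool [-0.0017  0.0029  0.2742]
toolblock  scene 0.91 (224,301) side 0.91 (387,225) wrist 0.87 (320,183) [ 0.4954 -0.2842 -0.0061] tool [ 2.000e-04 -5.700e-03  2.942e-01]
eye_left  scene 0.57 (299,235) side 0.50 (335,251) wrist 0.60 (29,280) [ 0.5429 -0.0179  0.0879] tool [-0.0759 -0.2653  0.2004]
eye_right  scene 0.59 (293,242) side 0.44 (260,288) wrist 0.62 (51,276) [0.5763 0.0441 0.0155] tool [-0.0735 -0.3357  0.2728]
ring  side 0.69 (352,257) wrist 0.62 (50,274) [ 0.5235 -0.0334  0.0666] tool [-0.0863 -0.2428  0.2216]

[... 4009 characters left out ...]

300 674 674 674 674 674 674 674 674 674 674 675 675 675 675 675 675 675 674 675 675 674 675 675 675 674 675 675 675 675 675 675 675 675 675
306 674 674 674 674 674 674 674 674 674 674 674 674 674 675 674 674 674 675 675 675 674 675 674 675 675 675 674 674 674 675 675 675 685 685
312 674 574 674 674 674 674 674 674 674 674 674 674 675 675 675 674 674 674 674 674 674 674 674 674 674 675 674 674 674 674 674 675 685 685
318 574 574 574 574 574 574 574 674 674 674 674 674 674 674 674 674 674 674 674 674 674 674 674 674 674 674 674 674 675 674 674 675 674 674
324 574 674 674 574 574 574 574 674 574 674 674 674 674 674 674 674 674 674 674 674 675 675 675 675 674 674 674 675 675 675 675 675 685 674
```

```bash
python3 -c "
from station import job; print(job.hand_in())"
```

```text
the job is handed in; nothing more can be done
None
```

The retaining ring is in the groove on the brass spacer, with its eyes back to about 24 mm apart. The pliers stand upright in their pocket, and the job was handed in at about 43 s of the 70 s. I judged the ring home and level from camera measurements and contact forces, not a direct view; the hand-in returned no verdict.

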